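# Re-zero the herb mill's burrs after cleaning and set its grind

### The arm

A 6-joint arm with a two-finger parallel gripper is mounted at the origin on the work surface. World frame = base frame: x ahead of the robot, y to its left, z up, the work surface at z = 0. Lengths are in m, angles in rad, forces in N, time in s.
With the tool pointing down it reaches from about 0.35 to 0.975 m from the base axis. Payload 7.1 kg.
Tool frame: the origin (TCP) lies midway between the tips of the shut fingers; the grasp point (between the pads) lies 19 mm behind it (arm.pinch_z is the distance from the TCP to the grasp point, in m); z points along the fingers, y is the line along which they close (so a half turn about z gives the same grasp; the last joint's range is limited). The gripper opens to 88 mm and grips with 3 to 60 N. Pads are 20 mm wide; open, the fingers measure 115 mm over their backs; the gripper's body (75 mm by 178 mm) begins 61 mm behind the grasp point.
Start: joints at [1.12, 0.423, 1.63, -0, 1.089, -0.019], TCP at [0.262, 0.568, 0.223] pointing down, gripper open.
Joint ranges: [-3, 3], [-0.9, 2.11], [0.09, 2.58], [-1.31, 4.45], [0.11, 2.69], [-2.54, 2.54]. Speed limits (rad/s): [2.39, 2.39, 3.01, 3.14, 3.14, 3.14].

### API

Orientations are given as a unit quaternion [x, y, z, w].
In Python, from cell import arm gives the robot as it stands.
- The arm moves only by the tool step_arm, never from a script. Its argument "increments" is text: rows parted by semicolons, each of 7 numbers parted by spaces: the turn, a rotation vector about the tool's x, y, z in rad, then the shift along the tool's x, y, z in mm, then the closure, from 0 (fully open) to 1 (shut). In form: rx ry rz tx ty tz jaw; .... A call has 1 to 5 rows; each row shifts and turns the commanded pose from where the row before left it, along the tool's axes as they then stand; what a row does not reach is not made up. A row lasts 1/10 s, in which the tool goes at most 50 mm and 8.59 degrees, less where a joint would pass 70% of its speed; a pose out of reach is approached as far as the arm can. A call with a gripper value outside its range is refused whole. The fingers move at their own pace and stop on an object; the grip force is fixed at half the most. Time passes only in rows, so rows that do not move let the fingers close. It gives the time, the measured TCP pose, the force, the opening and the grip force at its end, in the units of the state.
- arm.state(): the state, without advancing time (a new reading comes with each control period).
- arm.capture(name): name is "side" or "top" or "wrist"; returns a dict with "color" (400x640x3 uint8, red, green, blue), "K" (3x3 intrinsics, pixels), "dist_coeffs" ([k1, k2, p1, p2, k3] as OpenCV has them; the pictures are not rectified), "R" (3x3) and "t" (3): a world point X has camera coordinates R X + t. Camera axes: x right, y down, z forward; pixel columns grow to the right and rows downward; lengths in m; the calibration is good to about 2 mm. A picture is of the moment at which its call begins. There is no depth.
- arm.finish_job(): hands the job in; it is judged then, once.
Trained networks look in a picture, given as the dict that the camera call returned (one of the last four; its "shot" number tells which), for a name from the list of things; names that differ only in an ending like _2 or _b are one class to them, and where a whole thing is asked for, a point or a joint stands for the part that bears it (a point fixed in the world has none). Each returns a list of dicts, best first, with "score" (0 to 1); they miss things now and then, are a little off and sometimes report something else, mostly with a low value. They report only what shows in the picture. A call takes as long as a camera call.
- arm.silhouettes(picture, label): "pixels" (400x640 bool, what is visible of it) and "xy" ([column, row] in pixels, amid what is visible of it).
- arm.place_of(picture, label): "xy" ([column, row] in pixels: a listed point, or the origin of a listed thing).
The state is a dict: "clock": time; "joint_pos": joint angles; "dq": joint speeds; "tau": joint torques, N m; "ee_pos": TCP position; "eef_rot": TCP orientation; "ft_force": force on the tool from outside, world axes, zero at the start; "ft_torque": the same for the moment, N m; "gripper_width": opening from 0.0 (shut) to 1.0 (fully open); "grip_force": force on a finger pad.
Only numpy, scipy, OpenCV 4.12 (cv2) and the standard library are available. Lean on these libraries where they do the work, as an engineer would, in place of code of your own. Each camera call takes 0.05 s, during which the arm holds its last target. There are 200 camera calls.

### The job

The herb mill has been cleaned and its grind must be set anew: by the upright wooden grip, turn its black adjusting collar clockwise (seen from above) until you clearly feel the burrs inside touch, without forcing them together, then turn it back by two long marks of the scale, read at the red pointer on the far rim, and let go. Leave the bowl, tub, funnel and brush where they are.

Things in the scene. Friction and masses are not known exactly. Their poses are not given: they have to be found in the camera images.
- mill: heavy table mill, fixed: light-wood housing 200 x 200 mm, aluminium deck 165 mm up. Origin on the table under the collar's axis; +x side has the steel spout (47 mm out, underside 103 mm up) and faces away from the robot. Scale on the deck at the +x side: black marks 78-91 mm from the axis, a long mark each 20 deg (0.349 rad), -80 to +80 deg about mill +x, thin short ones halfway
- collar: black ribbed adjusting collar, 140 mm across, 26 mm high; origin on its axis at its underside, 167 mm up (top face 193 mm); its x axis points to the pointer. Clockwise from above closes the burrs. Stays where left; free drag 0.09-0.11 N m (2 N at the grip). Starts open; the burrs first touch 0.95 to 1.65 rad further clockwise, differing from run to run: not to be seen, only felt
- pointer (a point): outer end of the red pointer on the collar's rim, 84.5 mm from the axis, just above the scale on the mill's far (+x) side. It starts between 80 deg anticlockwise and 3 deg clockwise of the mill's +x (seen from above)
- grip_mid (a point): middle of the upright light-wood grip on the collar, straight across from the pointer, 56 mm from the axis: a cylinder 24 mm across, 42 mm high, revolving freely on its pin; this point is 218 mm above the table, the grip's top 239 mm; the thin steel boss under it is 26 mm across
- upper_burr: upper steel burr inside the housing, carried by the collar, out of sight; origin at the middle of its underside. It sinks 0.48 mm per rad (3 mm per turn) as the collar turns clockwise. Past the first touch the collar pushes back like a spring, about 0.57 N m more for every 0.1 rad (10 N at the grip)
- lower_burr: lower steel burr inside the housing, out of sight; origin at the middle of its top face, 140 mm up when not pressed. The collar presses it down on its spring once the burrs touch, by 0.48 mm per rad: far too little to measure from outside. They must not be forced: 0.2 rad past the touch, some 21 N at the grip, is too much
- catch_bowl: loose steel bowl 110 mm across and 55 mm high under the spout; origin under its middle. Bystander
- tub: loose round pale tub with a purple lid, 98 mm across, 76 mm high; origin under its middle. Bystander
- funnel: loose black funnel standing mouth down, 116 mm across at the foot, 105 mm high; origin under its middle. Bystander
- brush: loose cleaning brush lying flat, about 160 mm long, in front of the mill; origin under its middle. Bystander

How it is judged:
By the outcome, as a careful person would: the job done as asked, in the order asked, and still so for the second after the job is handed in, with the robot touching nothing.
It also fails if it takes over 61 s, if anything falls off the work surface, if the arm or the gripper's body presses on something with over 40 N, if the wrist force passes 120 N, or if a joint passes its speed limit or range.

## Working session

There is one attempt and no reset: what is moved stays moved. The work goes in short steps, Python scripts to look and compute and a tool call to move; the robot and the scene stay as the last step left them, time stands still between calls to the robot, and variables do not carry over. Pictures are saved under pics/ and viewed, at most 10 in all, crops included, and the job is handed in when it is done.

Besides the shell and the picture viewer there is one more tool, called after "Call:" as name(argument=value, ...), one argument or row to a line, values as JSON. step_arm: Moves the arm, as the interface text tells. Its arguments: {"type":"object","properties":{"increments":{"type":"string"}},"required":["increments"]}

```bash
mkdir -p pics; ls; cat > h.py <<'E'
import numpy as np, cv2
from cell import arm
def ray(p,xy):
    u=cv2.undistortPoints(np.array([[xy]],float),p["K"],np.array(p["dist_coeffs"],float))[0,0]
    R=np.array(p["R"]);return -R.T@np.array(p["t"]), R.T@np.array([u[0],u[1],1.])
def onz(p,xy,z):
    c,d=ray(p,xy);return c+d*(z-c[2])/d[2]
def proj(p,X):
    r,_=cv2.Rodrigues(np.array(p["R"],float))
    return cv2.projectPoints(np.array(X,float).reshape(-1,1,3),r,np.array(p["t"],float),np.array(p["K"],float),np.array(p["dist_coeffs"],float))[0][:,0]
E
python3 - <<'E'
from h import *
for n in ("top","side"):
    p=arm.capture(n); cv2.imwrite(f"pics/{n}0.png",p["color"][:,:,::-1])
    for l,z in (("mill",0),("collar",.167),("pointer",.18),("grip_mid",.218),("tub",0),("funnel",0),("catch_bowl",0),("brush",0)):
        for r in arm.place_of(p,l)[:1]: print(n,l,round(r["score"],2),np.round(r["xy"]),onz(p,r["xy"],z).round(3))
print(arm.state())
E
```

```text
pics
top collar 0.62 [334. 217.] [0.537 0.024 0.167]
top pointer 0.59 [297. 196.] [0.581 0.107 0.18 ]
top grip_mid 0.61 [359. 225.] [ 0.512 -0.027  0.218]
top tub 0.86 [248. 256.] [0.456 0.242 0.   ]
top funnel 0.95 [420. 209.] [ 0.585 -0.205  0.   ]
top catch_bowl 0.98 [319. 162.] [0.71  0.064 0.   ]
top brush 0.91 [336. 293.] [0.365 0.012 0.   ]
side mill 0.63 [348. 244.] [0.542 0.019 0.   ]
side collar 0.87 [351. 187.] [0.542 0.032 0.167]
side pointer 0.81 [328. 203.] [0.564 0.114 0.18 ]
side grip_mid 0.54 [368. 158.] [ 0.52  -0.006  0.218]
side tub 0.91 [356. 334.] [0.461 0.245 0.   ]
side catch_bowl 0.69 [275. 240.] [0.704 0.063 0.   ]
side brush 0.68 [328. 200.] [ 0.637 -0.127  0.   ]
{'clock': 0.9, 'joint_pos': array([ 1.11998083e+00,  4.23075549e-01,  1.62988663e+00, -9.51589860e-06,
        1.08861429e+00, -1.90449505e-02]), 'dq': array([ 7.04144325e-05,  2.10952628e-03, -6.68698882e-04,  5.11953105e-04,
       -1.49774333e-03, -5.21050199e-04]), 'tau': array([-1.46766620e-04, -5.44562280e+01, -2.74055046e+01,  6.44915155e-02,
        1.66656543e-02, -1.44701335e-05]), 'ee_pos': array([0.26154968, 0.56762993, 0.2226956 ]), 'eef_rot': array([2.14210080e-01, 9.76787613e-01, 6.88701560e-06, 5.98296495e-06]), 'ft_force': array([0.06825209, 0.35792874, 0.47515932]), 'ft_torque': array([ 0.03367358, -0.04433197, -0.02279747]), 'grip_force': 0.0, 'gripper_width': 0.9961310542410833}
```

View pics/top0.png

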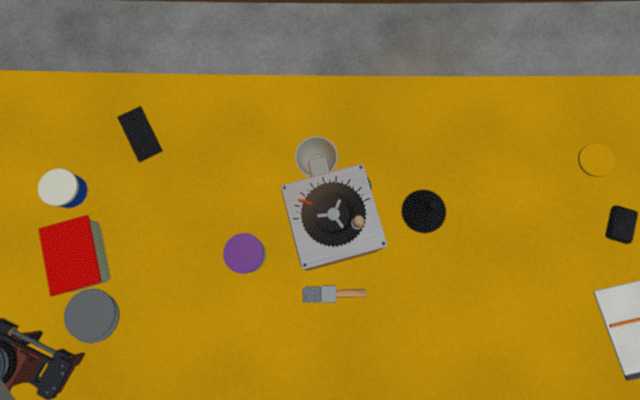

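View pics/side0.png

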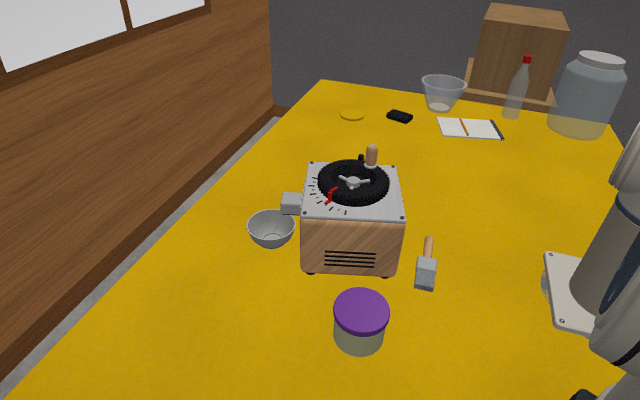

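Top view: collar axis near (334,215), red pointer near (304,201), grip at (359,221), and the mill yawed about 15° left. The side view agrees, with the pointer about 50° anticlockwise of mill +x. I'll fly in above the grip and turn the tool tangential to the crank on the way.

```bash
cat >> h.py <<'E'
from scipy.spatial.transform import Rotation as Ro
def plan(goal,rz,n,jaw):
    s=arm.state();R=Ro.from_quat(s["eef_rot"]);d=(np.array(goal)-s["ee_pos"])/n
    for k in range(n):
        R=R*Ro.from_rotvec([0,0,rz/n]); 
        Rp=R*Ro.from_rotvec([0,0,-rz/n])
        print(round(rz/n,3),(Rp.inv().apply(d)*1000).round(1))
E
python3 -c "
from h import *
plan([.515,-.02,.34],1.56,15,0)"
```

```text
0.104 [-31.7 -28.5  -7.8]
0.104 [-34.5 -25.1  -7.8]
0.104 [-36.9 -21.3  -7.8]
0.104 [-39.  -17.4  -7.8]
0.104 [-40.6 -13.3  -7.8]
0.104 [-41.7  -9.   -7.8]
0.104 [-42.4  -4.6  -7.8]
0.104 [-42.7  -0.2  -7.8]
0.104 [-42.4   4.3  -7.8]
0.104 [-41.8   8.7  -7.8]
0.104 [-40.7  12.9  -7.8]
0.104 [-39.1  17.1  -7.8]
0.104 [-37.1  21.1  -7.8]
0.104 [-34.7  24.8  -7.8]
0.104 [-32.   28.3  -7.8]
```

Call:
step_arm(
  increments="0 0 0.104 -32 -28 -12 0; 0 0 0.104 -34 -25 -12 0; 0 0 0.104 -37 -21 -12 0; 0 0 0.104 -39 -17 -12 0; 0 0 0.104 -41 -13 -12 0",
)

```text
clock: 1.4
ee_pos: [0.3474, 0.3712, 0.2832]
eef_rot: [0.46, 0.888, 0.0, 0.0]
ft_force: [0.9, -0.1, 1.0]
gripper_width: 1.0
grip_force: 0.0
```

Call:
step_arm(
  increments="0 0 0.104 -42 -9 -12 0; 0 0 0.104 -42 -5 -12 0; 0 0 0.104 -43 0 -12 0; 0 0 0.104 -42 4 -12 0; 0 0 0.104 -42 9 -9 0",
)

```text
clock: 1.9
ee_pos: [0.4319, 0.1752, 0.3408]
eef_rot: [0.673, 0.74, 0.001, 0.0]
ft_force: [1.3, -0.1, 0.3]
gripper_width: 1.005
grip_force: 0.0
```

Call:
step_arm(
  increments="0 0 0.104 -41 13 0 0; 0 0 0.104 -39 17 0 0; 0 0 0.104 -37 21 0 0; 0 0 0.104 -35 25 0 0; 0 0 0.104 -32 28 0 0",
)

```text
clock: 2.4
ee_pos: [0.5162, -0.0213, 0.3399]
eef_rot: [0.84, 0.542, 0.0, 0.0]
ft_force: [-0.4, 1.0, 0.1]
gripper_width: 1.001
grip_force: 0.0
```

```bash
python3 - <<'E'
from h import *
p=arm.capture("wrist"); cv2.imwrite("pics/w1.png",p["color"][:,:,::-1])
for l,z in (("collar",.167),("pointer",.18),("grip_mid",.218),("mill",0)):
    for r in arm.place_of(p,l)[:1]: print(l,round(r["score"],2),np.round(r["xy"]),onz(p,r["xy"],z).round(3))
s=arm.state();print(s["clock"],s["ee_pos"],s["joint_pos"],Ro.from_quat(s["eef_rot"]).as_matrix().round(3))
E
```

```text
collar 0.61 [322. 122.] [0.539 0.026 0.167]
grip_mid 0.57 [325. 193.] [ 0.519 -0.025  0.218]
2.65 [ 0.51534268 -0.01939695  0.33948955] [-6.09297084e-02  1.37690244e-01  1.74152822e+00  4.04253964e-04
  1.26306831e+00  3.59874426e-01] [[ 0.409  0.913 -0.001]
 [ 0.913 -0.409  0.   ]
 [ 0.    -0.001 -1.   ]]
```

View pics/w1.png

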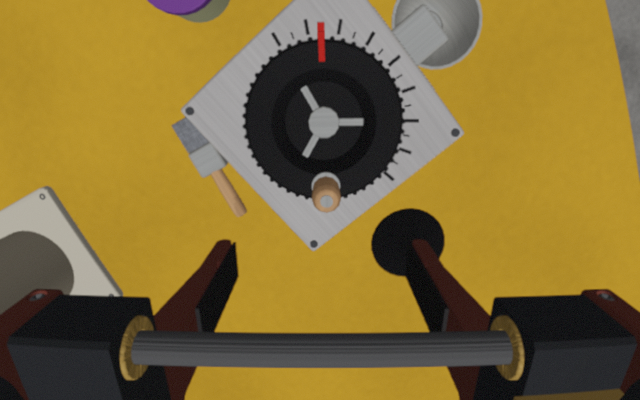

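The wrist view shows hub (323,123), red pointer tip (321,23), grip top (326,202) and grip foot (326,178). The crank is almost aligned with tool x.

```bash
python3 - <<'E'
from h import *
p=arm.capture("wrist"); 
g=cv2.cvtColor(p["color"],cv2.COLOR_RGB2HSV)
red=((g[...,0]<6)|(g[...,0]>174))&(g[...,1]>150)&(g[...,2]>120); red[:, :280]=0; red[:,370:]=0; red[70:]=0
ys,xs=np.nonzero(red);print("red",xs.mean(),ys.min(),ys.max())
for n,xy,z in (("rimL",(244,118),.185),("rimR",(406,118),.185),("rimT",(325,38),.185),("hub",(323,122),.195),("tip",(xs.mean(),ys.min()),.18),("gtop",(326,202),.239),("c1",(190,111),.165),("c2",(456,132),.165),("c3",(314,244),.165)):
    print(n,onz(p,xy,z).round(4))
for r in arm.silhouettes(p,"collar")[:1]: 
    c,_=cv2.findContours(r["pixels"].astype(np.uint8),0,2);print(r["score"],cv2.minEnclosingCircle(max(c,key=len)))
E
```

```text
red 323.65531914893614 25 62
rimL [0.4765 0.0614 0.185 ]
rimR [0.6083 0.0023 0.185 ]
rimT [0.5693 0.0923 0.185 ]
hub [0.5395 0.03   0.195 ]
tip [0.5728 0.1028 0.18  ]
gtop [ 0.5178 -0.024   0.239 ]
c1 [0.4279 0.0892 0.165 ]
c2 [ 0.6521 -0.0331  0.165 ]
c3 [ 0.4782 -0.0841  0.165 ]
0.57 ((326.0, 118.0), 95.18938446044922)
```

Call:
step_arm(
  increments="0 0 0 -1.5 3 30 0.3; 0 0 0 0 0 40 0.3; 0 0 0 0 0 40 0.3; 0 0 0 0 0 20 0.3; 0 0 0 0 0 6 0.3",
)

```text
clock: 3.25
ee_pos: [0.516, -0.0208, 0.2015]
eef_rot: [0.839, 0.545, -0.002, -0.001]
ft_force: [0.2, 0.2, -0.1]
gripper_width: 0.704
grip_force: 0.0
```

Call:
step_arm(
  increments="0 0 0 0 0 0 0.6; 0 0 0 0 0 0 1; 0 0 0 0 0 0 1; 0 0 0 0 0 0 1; 0 0 0 0 0 0 1",
)

```text
clock: 3.75
ee_pos: [0.5184, -0.0222, 0.2045]
eef_rot: [0.839, 0.544, 0.001, 0.001]
ft_force: [1.0, -1.1, 1.1]
gripper_width: 0.287
grip_force: 0.4
```

```bash
cat >> h.py <<'E'
C=np.array([.540,.0295])
def rep():
    s=arm.state();R=Ro.from_quat(s["eef_rot"]).as_matrix()
    d=s["ee_pos"][:2]-C; a=np.arctan2(-d[1],-d[0]); t=np.array([np.sin(a),-np.cos(a)])*-1
    f=s["ft_force"]; print("t",s["clock"],"pos",s["ee_pos"].round(4),"r",np.hypot(*d).round(4),"ptr",a.round(4),"toolx",np.arctan2(R[1,0],R[0,0]).round(4),"Fxyz",f.round(1),"Frad",(f[:2]@d/np.hypot(*d)).round(2),"Ftan",(f[:2]@t).round(2),"Tz",s["ft_torque"][2].round(3),"w",s["gripper_width"].round(3),"g",s["grip_force"])
E
python3 -c "
from h import *
rep()"
```

```text
Traceback (most recent call last):
  File "h.py", line 22, in rep
    f=s["ft_force"]; print("t",s["clock"],"pos",s["ee_pos"].round(4),"r",np.hypot(*d).round(4),"ptr",a.round(4),"toolx",np.arctan2(R[1,0],R[0,0]).round(4),"Fxyz",f.round(1),"Frad",(f[:2]@d/np.hypot(*d)).round(2),"Ftan",(f[:2]@t).round(2),"Tz",s["ft_torque"][2].round(3),"w",s["gripper_width"].round(3),"g",s["grip_force"])
                                                                                                                                                                                                                                                                                  ^^^^^^^^^^^^^^^^^^^^^^^^
AttributeError: 'float' object has no attribute 'round'
```

Call:
step_arm(
  increments="0 0 0 0 0 0 1; 0 0 0 0 0 0 1; 0 0 0 0 0 0 1",
)

```text
clock: 4.05
ee_pos: [0.5186, -0.0223, 0.2044]
eef_rot: [0.839, 0.544, 0.001, 0.001]
ft_force: [0.5, -1.3, 4.8]
gripper_width: 0.267
grip_force: 30.0
```

```bash
sed -i 's/s\["ft_torque"\]\[2\].round(3)/round(float(s["ft_torque"][2]),3)/; s/s\["gripper_width"\].round(3)/round(float(s["gripper_width"]),3)/' h.py
python3 -c "
from h import *
rep()"
```

```text
t 4.05 pos [ 0.5186 -0.0223  0.2044] r 0.0561 ptr 1.1793 toolx 1.1497 Fxyz [ 0.5 -1.3  4.8] Frad 1.0 Ftan -0.91 Tz -0.016 w 0.267 g 30.001295506954193
```

Call:
step_arm(
  increments="0 0 0.1 0.3 -5.6 0 1; 0 0 0.1 0.3 -5.6 0 1; 0 0 0.1 0.3 -5.6 0 1; 0 0 0.1 0.3 -5.6 0 1; 0 0 0 0 0 0 1",
)

```text
clock: 4.55
ee_pos: [0.5, -0.0091, 0.2044]
eef_rot: [0.931, 0.365, 0.001, 0.0]
ft_force: [0.1, -1.6, 6.0]
gripper_width: 0.268
grip_force: 30.0
```

```bash
python3 -c "
from h import *
rep()"
```

```text
t 4.55 pos [ 0.5    -0.0091  0.2044] r 0.0556 ptr 0.768 toolx 0.7472 Fxyz [ 0.1 -1.6  6. ] Frad 1.04 Ftan -1.16 Tz 0.034 w 0.268 g 30.00198930501938
```

Call:
step_arm(
  increments="0 0 0.1 0.3 -5.6 0 1; 0 0 0.1 0.3 -5.6 0 1; 0 0 0.1 0.3 -5.6 0 1; 0 0 0.1 0.3 -5.6 0 1; 0 0 0 0 0 0 1",
)

```text
clock: 5.05
ee_pos: [0.4885, 0.0101, 0.2044]
eef_rot: [0.985, 0.173, 0.001, 0.0]
ft_force: [0.8, -1.7, 6.3]
gripper_width: 0.264
grip_force: 30.0
```

```bash
python3 -c "
from h import *
rep()"
```

```text
t 5.05 pos [0.4885 0.0101 0.2044] r 0.055 ptr 0.3603 toolx 0.3474 Fxyz [ 0.8 -1.7  6.3] Frad -0.17 Ftan -1.84 Tz 0.009 w 0.264 g 30.00206708908081
```

Call:
step_arm(
  increments="0 0 0.03 0.05 -1.7 0 1; 0 0 0.03 0.05 -1.7 0 1; 0 0 0.03 0.05 -1.7 0 1; 0 0 0 0 0 0 1; 0 0 0 0 0 0 1",
)

```text
clock: 5.55
ee_pos: [0.4872, 0.0146, 0.2044]
eef_rot: [0.992, 0.13, 0.001, 0.0]
ft_force: [0.9, -1.4, 7.3]
gripper_width: 0.27
grip_force: 30.0
```

```bash
python3 -c "
from h import *
rep()"
```

```text
t 5.55 pos [0.4872 0.0146 0.2044] r 0.0549 ptr 0.2744 toolx 0.2599 Fxyz [ 0.9 -1.4  7.3] Frad -0.46 Ftan -1.57 Tz 0.006 w 0.27 g 30.001267790794373
```

Call:
step_arm(
  increments="0 0 0.03 0.05 -1.7 0 1; 0 0 0.03 0.05 -1.7 0 1; 0 0 0.03 0.05 -1.7 0 1; 0 0 0 0 0 0 1",
)

```text
clock: 5.95
ee_pos: [0.4862, 0.0197, 0.2044]
eef_rot: [0.996, 0.084, 0.001, 0.0]
ft_force: [-0.3, -0.9, 6.9]
gripper_width: 0.266
grip_force: 30.0
```

Call:
step_arm(
  increments="0 0 0.03 0.05 -1.7 0 1; 0 0 0.03 0.05 -1.7 0 1; 0 0 0.03 0.05 -1.7 0 1; 0 0 0 0 0 0 1",
)

```text
clock: 6.35
ee_pos: [0.4856, 0.0248, 0.2043]
eef_rot: [0.999, 0.04, 0.001, 0.0]
ft_force: [-0.7, -1.5, 8.4]
gripper_width: 0.27
grip_force: 30.0
```

Call:
step_arm(
  increments="0 0 0.03 0.05 -1.7 0 1; 0 0 0.03 0.05 -1.7 0 1; 0 0 0.03 0.05 -1.7 0 1; 0 0 0 0 0 0 1",
)

```text
clock: 6.75
ee_pos: [0.4855, 0.0299, 0.2043]
eef_rot: [1.0, -0.005, 0.001, 0.0]
ft_force: [-0.1, -2.5, 7.8]
gripper_width: 0.269
grip_force: 30.0
```

Call:
step_arm(
  increments="0 0 0.03 0.05 -1.7 0 1; 0 0 0.03 0.05 -1.7 0 1; 0 0 0 0 0 0 1; 0 0 0 0 0 0 1",
)

```text
clock: 7.15
ee_pos: [0.4857, 0.0332, 0.2043]
eef_rot: [0.999, -0.035, 0.001, 0.0]
ft_force: [-0.2, -2.4, 6.1]
gripper_width: 0.267
grip_force: 30.0
```

```bash
python3 -c "
from h import *
rep()"
```

```text
t 7.15 pos [0.4857 0.0332 0.2043] r 0.0544 ptr -0.0688 toolx -0.0702 Fxyz [-0.2 -2.4  6.1] Frad -0.01 Ftan -2.38 Tz 0.014 w 0.267 g 30.001153349876404
```

Call:
step_arm(
  increments="0 0 0.03 0.05 -1.7 0 1; 0 0 0.03 0.05 -1.7 0 1; 0 0 0 0 0 0 1; 0 0 0 0 0 0 1",
)

```text
clock: 7.55
ee_pos: [0.4861, 0.0366, 0.2043]
eef_rot: [0.998, -0.065, 0.001, 0.0]
ft_force: [0.1, -3.1, 6.9]
gripper_width: 0.27
grip_force: 30.0
```

Call:
step_arm(
  increments="0 0 0.03 0.05 -1.7 0 1; 0 0 0 0 0 0 1; 0 0 0 0 0 0 1",
)

```text
clock: 7.85
ee_pos: [0.4864, 0.038, 0.2043]
eef_rot: [0.997, -0.08, 0.001, 0.0]
ft_force: [-0.0, -3.6, 6.9]
gripper_width: 0.265
grip_force: 30.0
```

Call:
step_arm(
  increments="0 0 0.03 0.05 -1.7 0 1; 0 0 0 0 0 0 1; 0 0 0 0 0 0 1",
)

```text
clock: 8.15
ee_pos: [0.4866, 0.0393, 0.2043]
eef_rot: [0.995, -0.095, 0.001, 0.001]
ft_force: [-0.2, -5.4, 8.0]
gripper_width: 0.265
grip_force: 30.0
```

Call:
step_arm(
  increments="0 0 0.03 0.05 -1.7 0 1; 0 0 0 0 0 0 1; 0 0 0 0 0 0 1",
)

```text
clock: 8.45
ee_pos: [0.4869, 0.0406, 0.2043]
eef_rot: [0.994, -0.11, 0.0, 0.001]
ft_force: [-1.0, -6.8, 7.6]
gripper_width: 0.268
grip_force: 30.0
```

```bash
python3 - <<'E'
from h import *
rep()
P=np.array([[.5186,-.0223],[.5,-.0091],[.4885,.0101],[.4872,.0146],[.4862,.0197],[.4856,.0248],[.4855,.0299],[.4857,.0332],[.4861,.0366],[.4864,.038],[.4866,.0393],arm.state()["ee_pos"][:2]])
from scipy.optimize import least_squares
c=least_squares(lambda c:np.hypot(*(P-c).T)-.056,[.54,.03]).x;print(c,(np.hypot(*(P-c).T)*1e3).round(2))
d=c-P;print(np.arctan2(d[:,1],d[:,0]).round(4))
p=arm.capture("top");im=p["color"][150:280,270:400,::-1];cv2.imwrite("pics/t2.png",cv2.resize(im,(520,520),interpolation=2))
print(p["shot"]); print([ (r["score"],r["xy"],onz(p,r["xy"],.18).round(4)) for r in arm.place_of(p,"pointer")[:1]])
E
```

```text
t 8.45 pos [0.4869 0.0406 0.2043] r 0.0542 ptr -0.2058 toolx -0.2196 Fxyz [-1.  -6.8  7.6] Frad -0.37 Ftan -6.83 Tz 0.025 w 0.268 g 30.0018310546875
[0.54150795 0.02859536] [55.81 56.07 56.14 56.08 56.02 56.04 56.02 56.   55.98 55.9  55.94 55.9 ]
[ 1.1479  0.7373  0.3357  0.2522  0.1595  0.0678 -0.0233 -0.0823 -0.1435
 -0.169  -0.1925 -0.2162]
5
[(0.48, [341.1, 173.8], array([0.6323, 0.0096, 0.18  ]))]
```

View pics/t2.png

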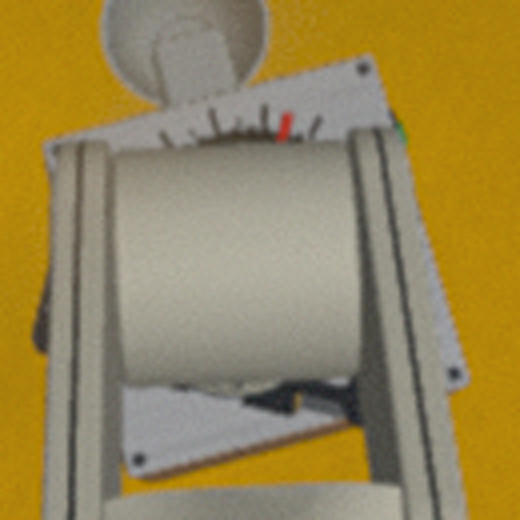

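The top crop shows the pointer at (287,125), between the −20° mark (264,118) and the −40° mark (315,128). That fits the arm's reading of about −0.22 rad. The force is climbing; one more small step should confirm the touch.

Call:
step_arm(
  increments="0 0 0.03 0.05 -1.7 0 1; 0 0 0 0 0 0 1; 0 0 0 0 0 0 1",
)

```text
clock: 8.85
ee_pos: [0.4872, 0.0418, 0.2043]
eef_rot: [0.992, -0.124, 0.0, 0.001]
ft_force: [-0.8, -8.4, 9.0]
gripper_width: 0.266
grip_force: 30.0
```

```bash
sed -i 's/^C=.*/C=np.array([.5415,.0286])/' h.py; python3 -c "
from h import *
rep()"
```

```text
t 8.85 pos [0.4872 0.0418 0.2043] r 0.0559 ptr -0.2384 toolx -0.2495 Fxyz [-0.8 -8.4  9. ] Frad -1.2 Ftan -8.32 Tz 0.033 w 0.266 g 30.00280737876892
```

Call:
step_arm(
  increments="0 0 -0.1 0.3 5.6 0 1; 0 0 -0.1 0.3 5.6 0 1; 0 0 -0.1 0.3 5.6 0 1; 0 0 -0.1 0.3 5.6 0 1; 0 0 -0.1 0.3 5.6 0 1",
)

```text
clock: 9.35
ee_pos: [0.4869, 0.0158, 0.2043]
eef_rot: [0.992, 0.126, -0.0, -0.0]
ft_force: [-2.2, 0.9, 9.2]
gripper_width: 0.269
grip_force: 30.0
```

Call:
step_arm(
  increments="0 0 -0.1 0.3 5.6 0 1; 0 0 -0.1 0.3 5.6 0 1; 0 0 -0.06 0.1 3.4 0 1; 0 0 0 0 0 0 1; 0 0 0 0 0 0 1",
)

```text
clock: 9.85
ee_pos: [0.4922, 0.0019, 0.2043]
eef_rot: [0.968, 0.252, -0.0, -0.0]
ft_force: [-4.2, -0.5, 10.1]
gripper_width: 0.265
grip_force: 30.0
```

```bash
python3 -c "
from h import *
rep()"
```

```text
t 9.85 pos [0.4922 0.0019 0.2043] r 0.056 ptr 0.4958 toolx 0.5096 Fxyz [-4.2 -0.5 10.1] Frad 3.93 Ftan 1.6 Tz 0.01 w 0.265 g 30.002064406871796
```

Call:
step_arm(
  increments="0 0 -0.04 0 2.2 0 1; 0 0 -0.035 0 2 0 1; 0 0 0 0 0 0 1; 0 0 0 0 0 0 1",
)

```text
clock: 10.25
ee_pos: [0.4943, -0.0016, 0.2043]
eef_rot: [0.958, 0.288, -0.0, -0.0]
ft_force: [-4.0, -0.1, 9.9]
gripper_width: 0.269
grip_force: 30.0
```

```bash
python3 -c "
from h import *
rep()"
```

```text
t 10.25 pos [ 0.4943 -0.0016  0.2043] r 0.056 ptr 0.5692 toolx 0.5846 Fxyz [-4.  -0.1  9.9] Frad 3.38 Ftan 2.1 Tz -0.018 w 0.269 g 30.00209480524063
```

Good. I'll release, back off upward, and check the pointer with the wrist camera.

Call:
step_arm(
  increments="0 0 0 0 0 0 0.6; 0 0 0 0 0 0 0.4; 0 0 0 0 0 0 0.4; 0 0 0 0 0 0 0.4; 0 0 0 0 0 -5 0.4",
)

```text
clock: 10.75
ee_pos: [0.4941, -0.0014, 0.2081]
eef_rot: [0.958, 0.288, -0.001, -0.0]
ft_force: [0.9, 0.6, -0.4]
gripper_width: 0.599
grip_force: 0.0
```

Call:
step_arm(
  increments="0 0 0 0 0 -20 0.4; 0 0 0 0 0 -35 0.4; 0 0 0 0 0 -40 0.4; 0 0 0 0 0 -35 0.4; 0 0 0 0 0 0 0.4",
)

```text
clock: 11.25
ee_pos: [0.4973, -0.0015, 0.344]
eef_rot: [0.958, 0.288, 0.004, 0.001]
ft_force: [0.2, -0.4, -0.1]
gripper_width: 0.603
grip_force: 0.0
```

```bash
python3 - <<'E'
from h import *
rep()
p=arm.capture("wrist"); cv2.imwrite("pics/w3.png",p["color"][:,:,::-1])
g=cv2.cvtColor(p["color"],cv2.COLOR_RGB2HSV)
red=((g[...,0]<6)|(g[...,0]>174))&(g[...,1]>150)&(g[...,2]>120); red[:, :240]=0; red[:,410:]=0; red[110:]=0
ys,xs=np.nonzero(red); w=np.array([onz(p,(x,y),.185)[:2] for x,y in zip(xs,ys)]).mean(0)
print(xs.mean(),ys.mean(),w, np.arctan2(*(w-C)[::-1]))
E
```

```text
t 11.25 pos [ 0.4973 -0.0015  0.344 ] r 0.0535 ptr 0.5978 toolx 0.5849 Fxyz [ 0.2 -0.4 -0.1] Frad 0.04 Ftan -0.43 Tz 0.014 w 0.603 g 0.0
321.82666666666665 47.81333333333333 [0.59743884 0.06177319] 0.5352758809967255
```

View pics/w3.png

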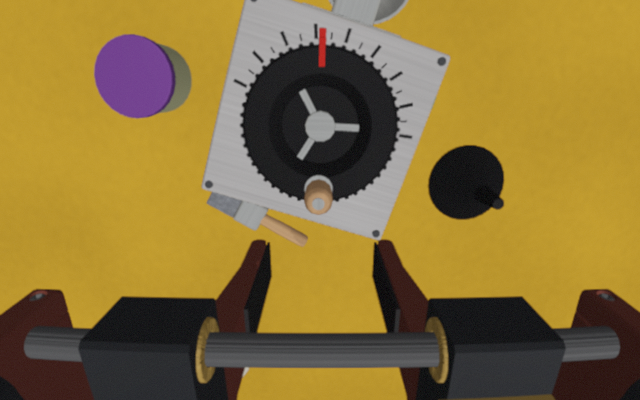

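The wrist view shows the pointer at (322,30), just clockwise of the +20° mark (316,31), at about +16–17° on the scale. The touch was near −24°, so it is back by two long marks. The grip is free, the bystanders have not moved, and the gripper is clear.

```bash
python3 -c "
from cell import arm
print(arm.finish_job())"
```

```text
the job is handed in; nothing more can be done
None
```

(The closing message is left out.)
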